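# Half-open the purge valve and hold the carrier in the slot

## Robot

A 6-joint arm with a two-finger parallel gripper is mounted at the origin on a cart in front of the work surface, level with it; the furniture and walls round the work are solid. World frame = base frame: x ahead of the robot, y to its left, z up, the work surface at z = 0. Lengths are in m, angles in rad, forces in N, time in s.
With the tool pointing down it reaches from about 0.375 to 0.825 m from the base axis. Payload 5.5 kg.
Tool frame: the origin (TCP) lies between the finger pads; the fingertips stand tcp_to_tips ahead of it and the grasp point (between the pads) is the TCP (tcp_to_tips is the distance from the TCP to the fingertips, in m); z points along the fingers, y is the direction in which the jaws open and shut (so a half turn about z gives the same grasp; the last joint's range is limited). The gripper opens to 85 mm and grips with 20 to 120 N. Pads are 22 mm wide; open, the fingers measure 114 mm over their backs; the gripper's body (76 mm by 85 mm) begins 54 mm behind the grasp point. The pads swing forward as they close: fully open they stand 13 mm farther back than shut.
Start: joints at [1.115, 0.314, -0.047, 1.21, 0, 1.571], TCP at [0.264, 0.539, 0.25] pointing down, gripper open.
Joint ranges: [-2.67, 2.67], [-0.69, 1.73], [-1.03, 1.25], [-2.08, 2.16], [-1.42, 1.45], [-3.14, 3.14]. Speed limits (rad/s): [2.39, 2.39, 3.01, 3.14, 3.14, 3.14].

## Interface

Orientations are given as a unit quaternion [w, x, y, z].
In Python, from bench import * gives the robot as it stands.
- The arm moves only by the shell command python3 -m crank 'ROWS' [OPENING]. ROWS is JSON, a list of rows, each a list of 4 numbers: the shift along the tool's x, y, z in cm, then the turn about the tool's z in rad. In form: [[x, y, z, roll], ...]. A call has 1 to 5 rows; each row is the pose to reach, as a shift and turn from the pose measured when the call began, along the tool's axes at that moment; what a row does not reach only later rows make up. A row lasts 1/8 s, in which the tool goes at most 62.5 mm and 10.7 degrees, less where a joint would pass 70% of its speed; a pose out of reach is approached as far as the arm can. A call with a gripper value outside its range is refused whole. OPENING is the closure, from 0 (fully open) to 1 (shut), set as the call begins (- or left out, the last holds). The fingers move at their own pace and stop on an object; the grip force is fixed at half the most. Time passes only in rows, so rows that repeat a pose let the fingers close. It gives the time, the measured TCP pose, the force and the opening at its end, in the units of the state.
- observe(): the state, without advancing time (a new reading comes with each control period).
- read_camera(name): name is "scene" or "top" or "wrist"; returns the picture (480x640x3 uint8, blue, green, red); there is no depth.
- camera_params(name): a dict with "fx", "fy", "cx", "cy" (pixels), "camera_from_world" (4x4, takes a point from world to camera coordinates). Camera axes: x right, y down, z forward; pixel columns grow to the right and rows downward; lengths in m; the calibration is good to about 2 mm. A picture is of the moment at which its call begins: read the wrist's pose just before it. camera_params takes no time and is no camera call; for the wrist camera it gives the pose at the moment of the call.
- hand_in(): hands the job in, once; it reports no verdict.
Trained networks look in the newest picture that a camera, given by its name, has taken for a name from the list of things; names that differ only in an ending like _2 or _b are one class to them, and where a whole thing is asked for, a point or a joint stands for the part that bears it (a point fixed in the world has none). Each returns a list of dicts, best first, with "conf" (0 to 1); they miss things now and then, are a little off and sometimes report something else, mostly with a low value. They report only what shows in the picture. A call takes as long as a camera call. They do not tell look-alikes from the thing itself.
- recognise(camera, name): "box" ([left, top, width, height] in pixels, round what is visible of it).
- outline_of(camera, name): "region" (480x640 bool, what is visible of it) and "box" ([left, top, width, height] in pixels, round what is visible of it).
- landmark_of(camera, name): "point" ([column, row] in pixels: a listed point, or the origin of a listed thing).
The state is a dict: "time": time; "q": joint angles; "dq": joint speeds; "tau": joint torques, N m; "ee_pos": TCP position; "ee_rot": TCP orientation; "wrist_force": force on the tool from outside, world axes, zero at the start; "moment": the same for the moment, N m; "opening": opening from 0.0 (shut) to 1.0 (fully open).
Only numpy, scipy, OpenCV 4.12 (cv2) and the standard library are available. Lean on these libraries where they do the work, as an engineer would, in place of code of your own. Each camera call takes 0.05 s, during which the arm holds its last target.

## Task

Set the valve on the left of the small purge box half open (lever at 45 degrees, midway between across the pipe and along it) and leave it there. Then take the carrier with the rectangular handle out of the rack, pass its blade down through the slot in the box roof until well over half of the blade is inside, and finish still holding it there: upright and still, the handle clear of the roof, the blade not pressed against the slot. Leave the spare carrier with the round knob, the black can and the small weight where they are.

Things in the scene. Friction and masses are not known exactly. Their poses are not given: they have to be found in the camera images.
- purge_box: fixed bench box, plain metal with a clear front pane, walls 110 x 130 mm (x, y) on a 130 x 150 mm base, flat roof 115 mm above the desk, 114 x 134 mm. Origin: under its centre, at desk height. x points to its back, y to the side with the inlet pipe and valve, z up
- slot (a point): centre of the mouth of the slot in the roof, at the roof's top face, 115 mm above the desk; same axes as the box. The slot is 32 mm long along y and 8 mm wide along x (2 mm more than the blade each way), goes through the 8 mm roof, and has a 3 mm chamfer round its mouth. Below the roof the box is empty down to 8 mm above the desk; 4 screw heads stand 3 mm proud at the roof's corners
- valve_axis (a point): point on the upright turning axis of the valve, at the lever's mid-height, 94 mm above the desk, 135 mm from the box centre along its y; same axes as the box. The pipe runs along the box's y at 60 mm height, everything under the lever is below 84 mm
- lever_grip (a point): point to grip on the dark lever, 52 mm out from the valve axis at mid-height (94 mm above the desk). The lever is a straight bar 10 mm thick and 16 mm high (86 to 102 mm above the desk), its end 70 mm from the axis. It turns with the lever: -x points outward along the lever, y across it
- valve (a joint): angle of the valve lever, rad: 0 = shut, lever across the pipe, pointing along the box's -x; grows as it turns clockwise seen from above, to 1.571 = open, lever along the pipe pointing along the box's +y. Half open is 0.785. Three ticks on the disc under it mark shut, half and open. It has stops at 0 and 1.571, needs about 3 N at its grip point and stays where it is left
- carrier: loose carrier to be moved, about 110 g, 112 mm tall, standing upright in the rack. Origin: centre of the lower end of its blade; z up to the handle, y along the blade's width. Steel blade 6 mm thick (x), 30 mm wide (y), 80 mm long, its lowest 3 mm narrowed to 4 x 27 mm; above it a rectangular black handle, 14 mm (x) x 30 mm (y) x 32 mm high, 80 to 112 mm above the origin. A half turn about z makes no difference
- carrier_handle (a point): centre of the carrier's rectangular handle, 96 mm above the lower end of the blade; axes of the carrier. Grip it across its 14 mm (x)
- spare_knob (a point): centre of the round knob (26 mm across, 22 mm high) of the spare carrier, which has the same blade and stands in the other pocket of the rack; to be left alone
- rack_top (a point): centre of the top face of the fixed grey rack, 56 x 136 x 45 mm (x, y, z), same axes. Its two pockets lie 40 mm either side along y, 33 mm (y) x 9 mm (x), 37 mm deep; the blades stand on the pocket floor, 8 mm above the desk, so the handle's centre is 104 mm above the desk. Either carrier may be in either pocket
- can_centre (a point): centre of a loose black round can, 57 mm across and 68 mm high, behind the valve; to be left alone
- weight_centre (a point): centre of a loose knurled metal weight, 32 mm across and 38 mm high, near the front edge of the desk; to be left alone
Mind the look-alikes: they are no part of the job. Leave any blue or turquoise look-alike of the carrier alone.

How it is judged:
On the way, in this order (a step that is already met when the one before it is completed fails the run):
1. the valve lever is half open (value of joint valve between 0.665 and 0.905 rad and velocity of joint valve between -0.05 and 0.05 rad/s), for 0.3 s.
2. the blade is in the slot by at least half of its length (z of carrier in the frame of slot below -0.04 m and horizontal distance between carrier and slot below 0.008 m and angle between carrier's own z axis and vertical below 0.15 rad), for 0.2 s.
At the end, for the whole second after the job is handed in: Valve at 45 degrees within 0.12 rad; blade end 40 to 77 mm below the roof top, within 8 mm of the slot's centre; carrier upright within 0.15 rad, still, gripped by the fingers, pressing the box with under 8 N; spare, can and weight within 30 mm of their start (all of step 2 and value of joint valve between 0.665 and 0.905 rad and z of carrier in the frame of slot above -0.077 m and contact force between the fingers and carrier above 1 N and contact force between carrier and purge_box below 8 N and linear speed of carrier below 0.02 m/s and distance of each of spare_knob, can_centre, weight_centre from where it was at the start of the episode below 0.03 m); the arm keeps its last pose, push and grip.
It fails at once if the spare carrier, the can or the weight is moved by more than 30 mm (distance of any of spare_knob, can_centre, weight_centre from where it was at the start of the episode above 0.03 m).
It also fails if it takes over 58 s, if anything falls off the work surface, if the arm or the gripper's body presses on something with over 40 N, if the wrist force passes 120 N, or if a joint passes its speed limit or range.

## Working session

There is one attempt and no reset: what is moved stays moved. The work goes in short steps, Python scripts to look and compute and a shell command to move; the robot and the scene stay as the last step left them, time stands still between calls to the robot, and variables do not carry over. Pictures are saved under pics/ and viewed, and the job is handed in when it is done.

```bash
mkdir -p pics; ls; python3 - <<'E'
from bench import *
import cv2
s=observe()
for k in s: print(k,s[k])
for n in ["scene","top","wrist"]:
    im=read_camera(n); cv2.imwrite(f"pics/a_{n}.png",im)
    p=camera_params(n); print(n,p)
E
```

```text
pics
time 0.0
q [ 1.11502895e+00  3.14219292e-01 -4.80811414e-02  1.21018830e+00
 -2.22829795e-05  1.57079394e+00]
dq [-0.00051251 -0.00425829  0.00050645  0.00025873 -0.00057613  0.00128389]
tau [ 1.70565754e-04 -5.39584816e+01  3.39749551e+01  1.92354602e-02
 -2.25152189e-05  1.81366244e-05]
ee_pos [0.26385824 0.53826371 0.24943766]
ee_rot [-1.80318347e-04  2.25915178e-01  9.74146609e-01 -8.26841115e-04]
wrist_force [ 0.19394661 -0.5710466  -0.68486675]
moment [-0.01049216 -0.01292332  0.00614938]
opening 1.0003236502768849
scene {'fx': 536.9184044673161, 'fy': 536.9184044673161, 'cx': 320.4097810321029, 'cy': 228.32404519079014, 'camera_from_world': array([[ 0.43345771, -0.9011646 ,  0.00409548, -0.08984025],
       [-0.5463209 , -0.2663877 , -0.79408505,  0.44054227],
       [ 0.71669232,  0.34196484, -0.60779286,  0.44467243],
       [ 0.        ,  0.        ,  0.        ,  1.        ]])}
top {'fx': 551.7845842580825, 'fy': 551.7845842580825, 'cx': 320.5268420444899, 'cy': 237.57264836584645, 'camera_from_world': array([[-0.00693838, -0.99980736,  0.01836026,  0.15164338],
       [-0.98256525,  0.00340513, -0.18588689,  0.57529087],
       [ 0.18578856, -0.01932991, -0.9823996 ,  1.05969091],
       [ 0.        ,  0.        ,  0.        ,  1.        ]])}
wrist {'fx': 345.26061906028997, 'fy': 345.26061906028997, 'cx': 318.92918795740337, 'cy': 241.68842277570798, 'camera_from_world': array([[ 0.44083946,  0.89758455, -0.00159515, -0.59819954],
       [ 0.85562946, -0.41969533,  0.30290931, -0.03999671],
       [ 0.27121724, -0.13489924, -0.95301805,  0.38028887],
       [ 0.        ,  0.        ,  0.        ,  1.        ]])}
```

View pics/a_scene.png

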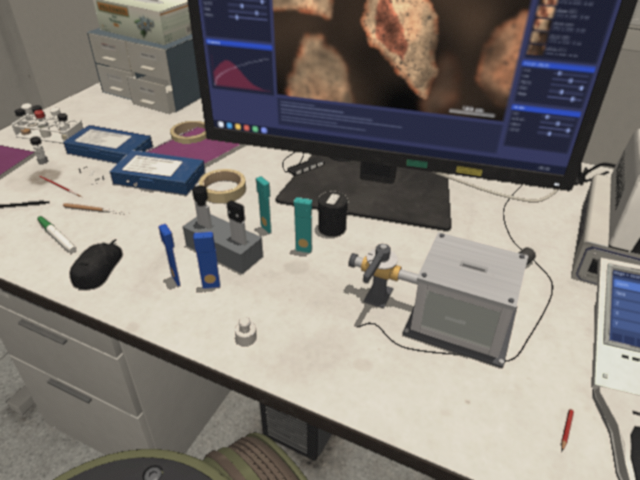

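View pics/a_top.png

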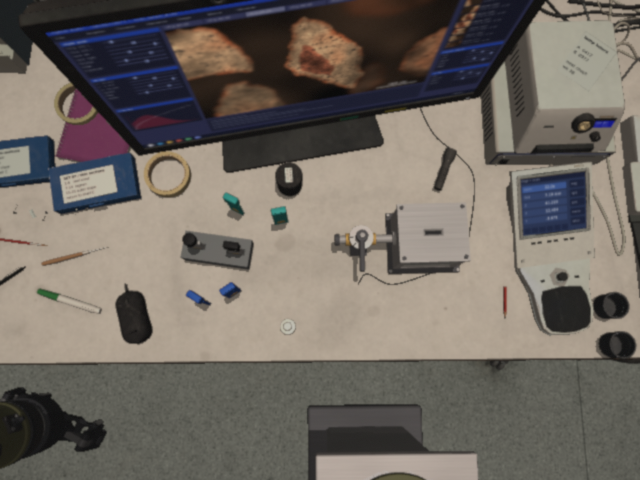

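View pics/a_wrist.png

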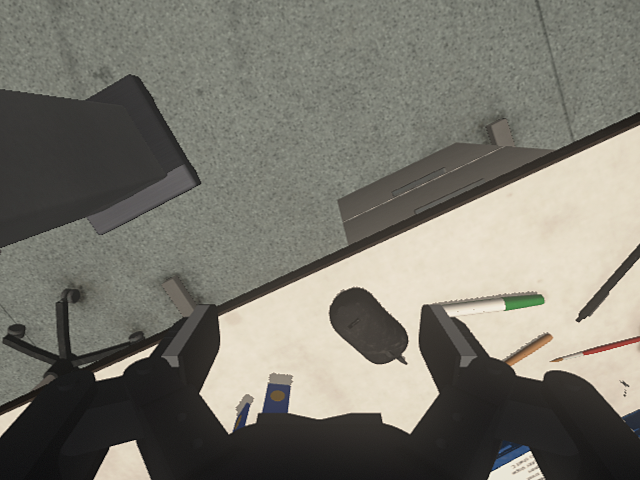

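```bash
cat > h.py <<'E'
from bench import *
import numpy as np, cv2
def on_plane(cam,uv,z,p=None):
    p=p or camera_params(cam); M=p["camera_from_world"];R=M[:3,:3];c=-R.T@M[:3,3]
    d=R.T@np.array([(uv[0]-p["cx"])/p["fx"],(uv[1]-p["cy"])/p["fy"],1])
    return c+d*(z-c[2])/d[2]
def proj(cam,X,p=None):
    p=p or camera_params(cam); x=p["camera_from_world"]@np.append(X,1)
    return np.array([p["fx"]*x[0]/x[2]+p["cx"],p["fy"]*x[1]/x[2]+p["cy"]])
H=dict(purge_box=0,slot=.115,valve_axis=.094,lever_grip=.094,carrier=.008,carrier_handle=.104,spare_knob=.099,rack_top=.045,can_centre=.034,weight_centre=.019)
E
python3 - <<'E'
from h import *
for n in ["scene","top"]:
    for k,z in H.items():
        for r in landmark_of(n,k)[:3]:
            print(n,k,round(r["conf"],2),np.round(r["point"],1),np.round(on_plane(n,r["point"],z),4))
E
```

```text
scene purge_box 0.58 [463.2 320.1] [ 0.5782 -0.0682  0.    ]
scene slot 0.62 [472.3 265.6] [ 0.573  -0.0633  0.115 ]
scene slot 0.39 [460.3 321.2] [ 0.4603 -0.0742  0.115 ]
scene valve_axis 0.87 [378.3 252.3] [0.5662 0.0751 0.094 ]
scene lever_grip 0.74 [368.8 270.8] [0.5206 0.0726 0.094 ]
scene lever_grip 0.24 [246.8 325. ] [0.3525 0.1769 0.094 ]
scene carrier 0.93 [177.9 281.1] [0.4495 0.3791 0.008 ]
scene carrier 0.91 [210.4 283.3] [0.4686 0.3276 0.008 ]
scene carrier 0.77 [267.4 228.5] [0.6391 0.318  0.008 ]
scene carrier_handle 0.91 [234.4 209.9] [0.5527 0.3246 0.104 ]
scene carrier_handle 0.9 [264.4 187.8] [0.6323 0.3139 0.104 ]
scene carrier_handle 0.89 [306.2 209.8] [0.6051 0.218  0.104 ]
scene spare_knob 0.94 [201.8 196.8] [0.5668 0.4008 0.099 ]
scene rack_top 0.68 [222.7 231.7] [0.5559 0.3573 0.045 ]
scene rack_top 0.16 [201.5 195.8] [0.6321 0.4568 0.045 ]
scene can_centre 0.89 [330.8 214.4] [0.6993 0.2154 0.034 ]
scene weight_centre 0.84 [247.  324.4] [0.4095 0.219  0.019 ]
top purge_box 0.75 [421.6 239.1] [ 0.582  -0.0666  0.    ]
top slot 0.8 [434.1 231.2] [ 0.5759 -0.06
[... 175 characters left out ...]
93 0.094 ]
top carrier 0.63 [237.2 211.8] [0.6405 0.3233 0.008 ]
top carrier 0.59 [200.  300.6] [0.4542 0.3952 0.008 ]
top carrier 0.57 [278.9 221.3] [0.6197 0.2352 0.008 ]
top carrier_handle 0.78 [277.2 213.2] [0.6146 0.2331 0.104 ]
top carrier_handle 0.75 [194.9 298.5] [0.451  0.3859 0.104 ]
top carrier_handle 0.72 [231.8 198.4] [0.6443 0.3214 0.104 ]
top spare_knob 0.63 [236.2 252.9] [0.538  0.3112 0.099 ]
top spare_knob 0.61 [189.7 240.8] [0.5619 0.4007 0.099 ]
top spare_knob 0.54 [433.8 231.6] [ 0.5783 -0.0705  0.099 ]
top rack_top 0.59 [217.4 250. ] [0.5527 0.3564 0.045 ]
top can_centre 0.74 [285.5 178.1] [0.7063 0.2206 0.034 ]
top weight_centre 0.5 [286.6 325.4] [0.4026 0.2176 0.019 ]
```

```bash
python3 - <<'E'
from h import *
import bench; print([ (k,getattr(bench,k)) for k in dir(bench) if 'tip' in k.lower()], [k for k in dir(bench) if not k.startswith('_')])
t=cv2.imread("pics/a_top.png")
a=cv2.resize(t[190:280,165:265],None,fx=8,fy=8,interpolation=cv2.INTER_CUBIC)[:600,:800]; cv2.imwrite("pics/b1.png",a)
a=cv2.resize(t[190:285,320:480],None,fx=5,fy=5,interpolation=cv2.INTER_CUBIC); cv2.imwrite("pics/b2.png",a)
s=cv2.imread("pics/a_scene.png")
a=cv2.resize(s[170:280,150:280],None,fx=5,fy=5,interpolation=cv2.INTER_CUBIC); cv2.imwrite("pics/b3.png",a)
a=cv2.resize(s[225:370,340:540],None,fx=4,fy=4,interpolation=cv2.INTER_CUBIC); cv2.imwrite("pics/b4.png",a)
E
```

```text
[('tcp_to_tips', 0.019)] ['PlanningError', 'camera_params', 'hand_in', 'landmark_of', 'observe', 'outline_of', 'read_camera', 'recognise', 'tcp_to_tips']
```

View pics/b1.png

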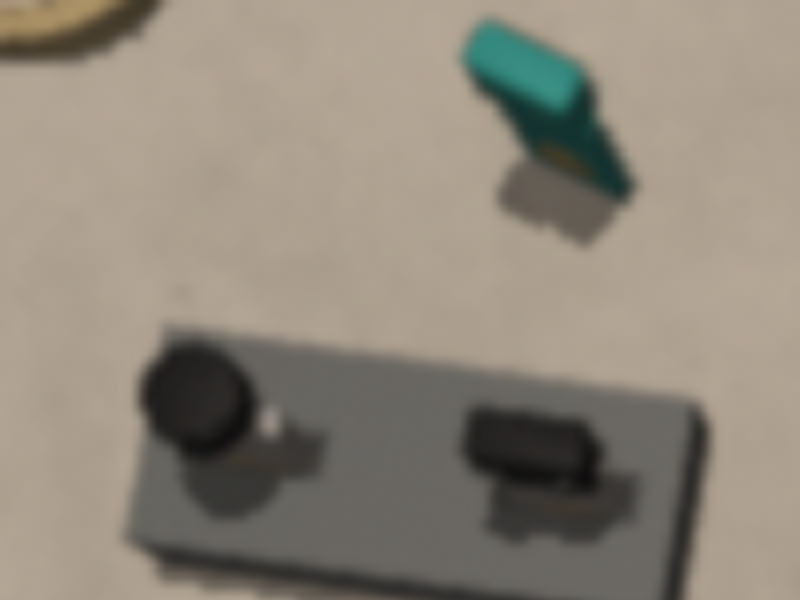

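View pics/b2.png

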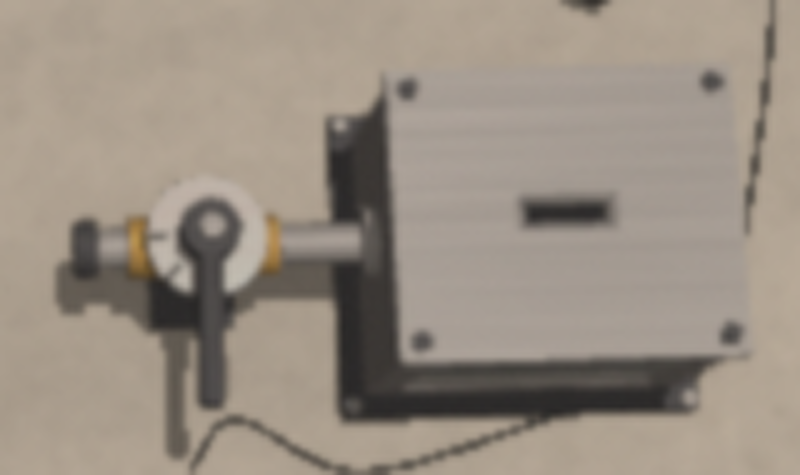

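View pics/b3.png

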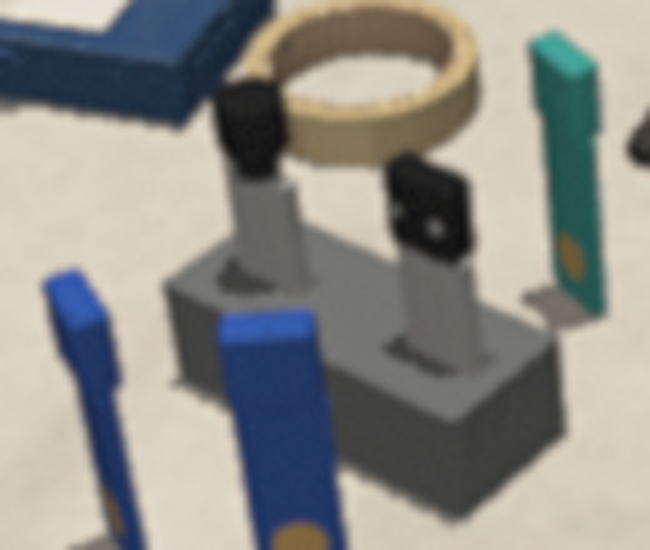

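View pics/b4.png

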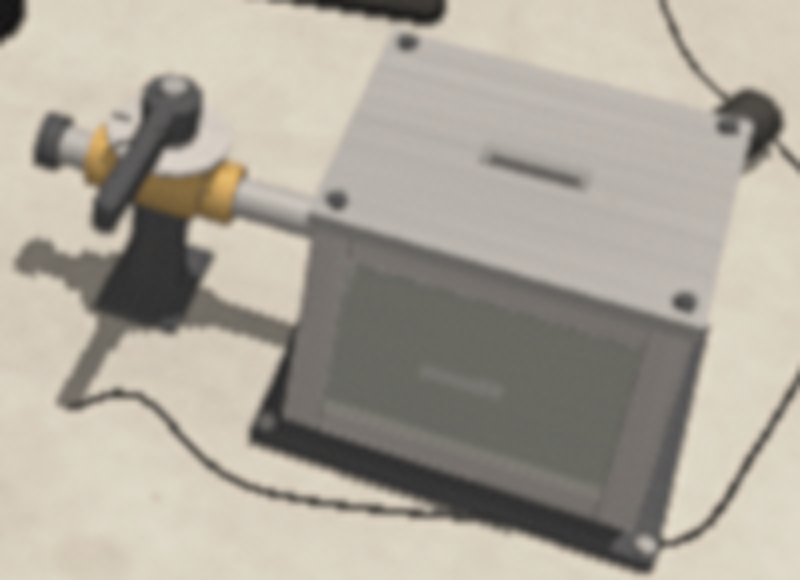

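```bash
python3 - <<'E'
from h import *
def P(c,z,o,f): return np.array([on_plane("top",(o[0]+(u+.5)/f-.5,o[1]+(v+.5)/f-.5),z) for u,v in c])
sc=P([(407,89),(711,81),(732,332),(422,341)],.118,(320,190),5); print("screws",sc,sc.mean(0)); 
ang=lambda a:np.degrees(np.arctan2(a[1],a[0]))
print("y yaw",ang(sc[0]-sc[1])-90,ang(sc[3]-sc[2])-90,"x",ang(sc[0]-sc[3]),ang(sc[1]-sc[2]))
rf=P([(385,75),(722,68),(748,352),(400,362)],.115,(320,190),5);print(rf.mean(0),"y yaw",ang(rf[0]-rf[1])-90,ang(rf[3]-rf[2])-90,"x",ang(rf[0]-rf[3]),ang(rf[1]-rf[2]))
print("slot",P([(568,211)],.115,(320,190),5))
print("axis/lever end",P([(212,225),(212,405)],.102,(320,190),5))
r=P([(165,325),(700,400),(125,540)],.045,(165,190),8);print("rack",r,ang(r[0]-r[1])-90,ang(r[0]-r[2]),np.linalg.norm(r[0]-r[1]),np.linalg.norm(r[0]-r[2]),"ctr",(r[1]+r[2])/2)
hd=P([(470,405),(590,420),(585,485),(465,470)],.112+.008,(165,190),8);print("handle",hd,hd.mean(0),ang(hd[0]-hd[1])-90)
E
```

```text
screws [[ 0.62211823 -0.00501907  0.118     ]
 [ 0.6250021  -0.12251869  0.118     ]
 [ 0.52725242 -0.12515199  0.118     ]
 [ 0.52429947 -0.00735849  0.118     ]] [ 0.57466805 -0.06501206  0.118     ]
y yaw 1.4059665402975412 1.436039459695479 x 1.3700194660942335 1.5431296217220902
[ 0.57403041 -0.06402009  0.115     ] y yaw 1.087985655318704 1.4087573009816623 x 1.0467242090469282 1.9368213145697055
slot [[ 0.57474568 -0.06562618  0.115     ]]
axis/lever end [[0.57227942 0.06955168 0.102     ]
 [0.50239612 0.07101483 0.102     ]]
rack [[0.59367363 0.42255509 0.045     ]
 [0.57388249 0.28708295 0.045     ]
 [0.53867383 0.43042787 0.045     ]] -8.311551631343377 -8.14608983101332 0.13691015305897425 0.05556040374664028 ctr [0.55627816 0.35875541 0.045     ]
handle [[0.55893903 0.33312212 0.12      ]
 [0.55524833 0.3048711  0.12      ]
 [0.53974694 0.30572093 0.12      ]
 [0.54342528 0.33389329 0.12      ]] [0.5493399  0.31940186 0.12      ] -7.442957173994998
```

```bash
cat >> h.py <<'E'
from scipy.spatial.transform import Rotation as Ro
def go(p,yang):
    "shift (cm) & roll to bring TCP to p with tool y at world angle yang deg"
    s=observe();w,x,y,z=s["ee_rot"];R=Ro.from_quat([x,y,z,w]).as_matrix()
    d=R.T@(np.array(p)-s["ee_pos"])*100
    a=np.degrees(np.arctan2(R[1,1],R[0,1])); r=-(yang-a)
    r=(r+90)%180-90
    print("t",round(s["time"],2),"pos",np.round(s["ee_pos"],4),"yang",round(a,2),"tilt",np.round(R[:2,2],4),"F",np.round(s["wrist_force"],1),"open",round(s["opening"],3),"q6",round(s["q"][5],2))
    print("  shift cm",np.round(d,2),"roll",round(np.radians(r),3),"dist",round(np.linalg.norm(d),2))
E
python3 -m crank '[[-4.4,-3.1,0,0],[-8.8,-6.2,0,0],[-13.2,-9.3,0,0],[-17.6,-12.4,0,0],[-22,-15.5,0,0]]' 0.5
python3 -c "
from h import *
go((.5195,.0695,.2),90)"
```

```text
time: 1.78
ee_pos: [0.3941, 0.3012, 0.2505]
ee_rot: [0.0, 0.226, 0.974, 0.0]
wrist_force: [0.2, 0.1, -0.1]
opening: 0.503
t 1.77 pos [0.3941 0.3012 0.2505] yang 63.9 tilt [0.0006 0.0003] F [ 0.2  0.1 -0.1] open 0.503 q6 1.11
  shift cm [-21.45 -15.3    5.05] roll -0.456 dist 26.83
```

```bash
python3 -m crank '[[-4.3,-3.1,0,-0.1],[-8.6,-6.2,0,-0.2],[-12.9,-9.3,1,-0.3],[-17.2,-12.4,3,-0.4],[-21.45,-15.3,4,-0.456]]'
python3 - <<'E'
from h import *
go((.5195,.0695,.098),90)
p=camera_params("wrist");cv2.imwrite("pics/c1.png",read_camera("wrist"))
for k in["valve_axis","lever_grip","slot"]:
    for r in landmark_of("wrist",k)[:2]: print(k,round(r["conf"],2),np.round(r["point"],1),np.round(on_plane("wrist",r["point"],H[k],p),4))
E
```

```text
time: 2.4
ee_pos: [0.5197, 0.0678, 0.2098]
ee_rot: [0.0, -0.001, 1.0, 0.0]
wrist_force: [0.4, 0.7, -0.1]
opening: 0.497
t 2.4 pos [0.5197 0.0678 0.2098] yang 90.14 tilt [0.0002 0.0004] F [ 0.4  0.7 -0.1] open 0.497 q6 0.13
  shift cm [ 0.02  0.17 11.18] roll 0.002 dist 11.18
valve_axis 0.91 [318.4 305.3] [0.5704 0.0662 0.094 ]
lever_grip 0.79 [321.2 240.6] [0.5179 0.0681 0.094 ]
slot 0.58 [132.  322.3] [ 0.5731 -0.0676  0.115 ]
```

View pics/c1.png

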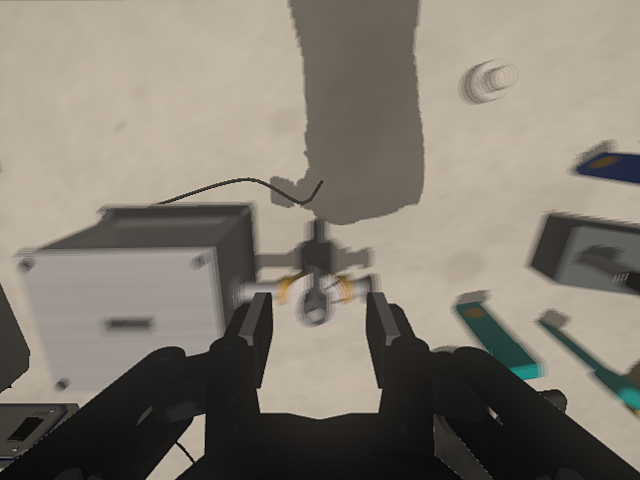

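```bash
python3 -m crank '[[0,0.1,4,0],[0,0.1,8,0],[0,0.1,10.7,0],[0,0.1,10.7,0]]'
python3 -m crank '[[0,0,0,0],[0,0,0,0],[0,0,0,0],[0,0,0,0]]' 0.87
python3 - <<'E'
from h import *
go((.5195,.0695,.103),90)
cv2.imwrite("pics/c2.png",read_camera("wrist"))
E
```

```text
time: 3.1
ee_pos: [0.5172, 0.0709, 0.1018]
ee_rot: [-0.002, 0.0, 1.0, 0.0]
wrist_force: [0.1, -0.6, 0.3]
opening: 0.499
time: 3.6
ee_pos: [0.5179, 0.0707, 0.1026]
ee_rot: [-0.001, 0.0, 1.0, 0.0]
wrist_force: [0.3, -2.3, 1.6]
opening: 0.131
t 3.6 pos [0.5179 0.0707 0.1026] yang 89.96 tilt [-0.0026  0.0004] F [ 0.3 -2.3  1.6] open 0.131 q6 0.14
  shift cm [-0.16 -0.12 -0.04] roll -0.001 dist 0.21
```

View pics/c2.png

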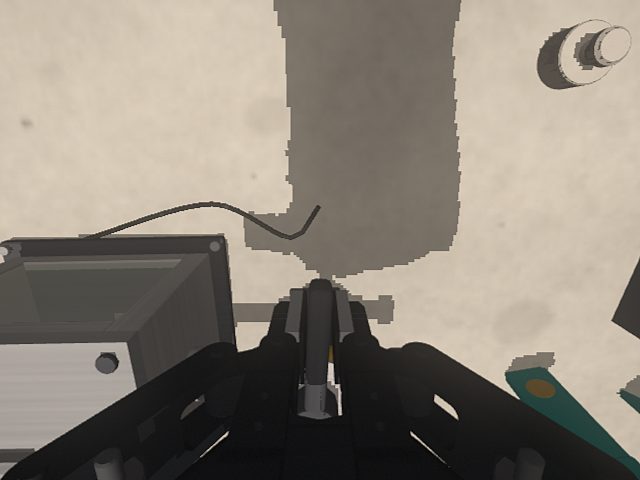

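```bash
python3 -m crank '[[-0.07,0.8,0,0.15],[-0.27,1.56,0,0.3],[-0.57,2.3,0,0.445],[-0.97,2.98,0,0.593],[-1.47,3.59,0,0.742]]'
python3 - <<'E'
from h import *
go((.5327,.1066,.103),46.4)
s=observe();v=s["ee_pos"][:2]-[.5714,.0697];print(np.degrees(np.arctan2(v[1],v[0])))
E
```

```text
time: 4.28
ee_pos: [0.5325, 0.1059, 0.1023]
ee_rot: [-0.001, 0.365, 0.931, -0.001]
wrist_force: [0.0, -5.2, 0.6]
opening: 0.129
t 4.28 pos [0.5325 0.1059 0.1023] yang 47.13 tilt [-0.003  -0.0016] F [ 0.  -5.2  0.6] open 0.129 q6 0.95
  shift cm [ 0.04  0.06 -0.07] roll 0.013 dist 0.1
137.04182061195496
```

```bash
python3 -m crank '[[0.03,0.06,0,0.013],[0.03,0.06,0,0.013]]'
python3 -m crank '[[0,0,0,0],[0,0,0,0],[0,0,0,0]]' 0.55
python3 -m crank '[[0,0,-4,0],[0,0,-8,0],[0,0,-12,0],[0,0,-14,0]]'
python3 - <<'E'
from h import *
go((.5506,.3192,.23),-8.2)
cv2.imwrite("pics/d1.png",cv2.resize(read_camera("wrist"),None,fx=1,fy=1))
t=read_camera("top");cv2.imwrite("pics/d2.png",cv2.resize(t[190:285,320:480],None,fx=5,fy=5,interpolation=cv2.INTER_CUBIC))
s=read_camera("scene");cv2.imwrite("pics/d3.png",s)
E
```

```text
time: 4.53
ee_pos: [0.5326, 0.1068, 0.1022]
ee_rot: [-0.001, 0.37, 0.929, -0.001]
wrist_force: [-0.9, -1.0, -0.4]
opening: 0.132
time: 4.9
ee_pos: [0.5326, 0.1069, 0.1023]
ee_rot: [-0.001, 0.37, 0.929, -0.001]
wrist_force: [0.3, -0.1, -0.1]
opening: 0.447
time: 5.4
ee_pos: [0.534, 0.1071, 0.2449]
ee_rot: [-0.0, 0.37, 0.929, 0.0]
wrist_force: [-0.3, -0.5, -0.9]
opening: 0.449
t 5.4 pos [0.534  0.1071 0.2449] yang 46.55 tilt [0.0001 0.0004] F [-0.3 -0.5 -0.9] open 0.449 q6 0.96
  shift cm [13.38 16.54  1.5 ] roll 0.956 dist 21.32
```

View pics/d1.png

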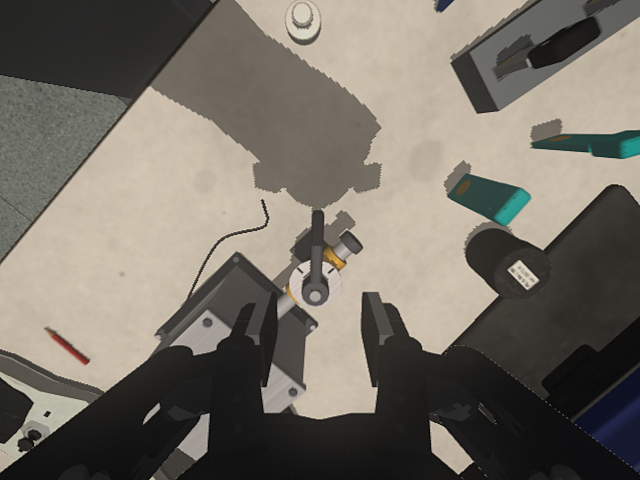

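View pics/d2.png

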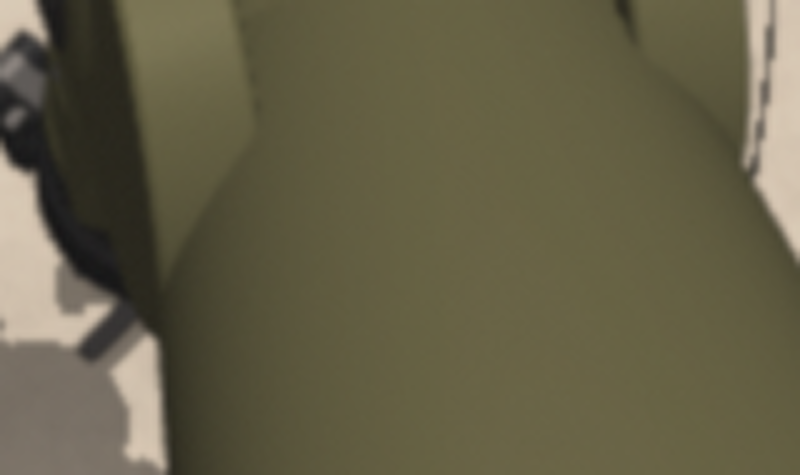

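View pics/d3.png

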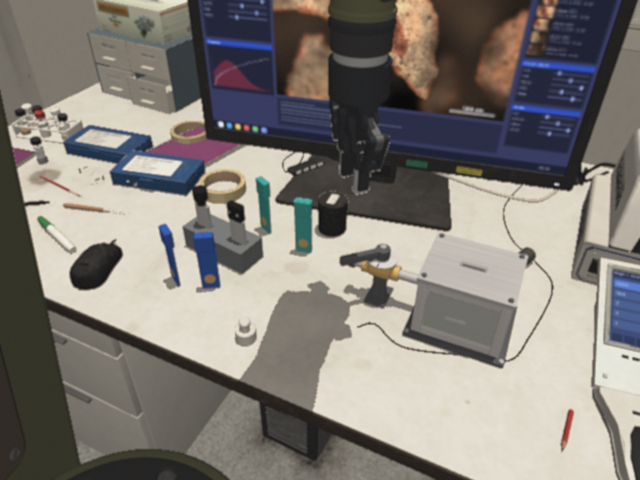

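```bash
python3 -m crank '[[2.7,3.3,0,0.18],[5.4,6.6,0,0.36],[8.1,9.9,0,0.54],[10.7,13.2,0,0.72],[13.38,16.54,0.5,0.9]]' 0.45
python3 - <<'E'
from h import *
go((.5506,.3192,.23),-8.2)
p=camera_params("wrist");cv2.imwrite("pics/e1.png",read_camera("wrist"))
for k in["carrier_handle","rack_top","spare_knob"]:
    for r in landmark_of("wrist",k)[:3]: print(k,round(r["conf"],2),np.round(r["point"],1),np.round(on_plane("wrist",r["point"],H[k],p),4))
E
```

```text
time: 6.18
ee_pos: [0.5499, 0.3202, 0.2364]
ee_rot: [-0.001, 0.739, 0.673, -0.001]
wrist_force: [0.7, -0.7, -0.1]
opening: 0.554
t 6.17 pos [0.5499 0.3202 0.2364] yang -5.36 tilt [-0.0024 -0.0008] F [ 0.7 -0.7 -0.1] open 0.554 q6 2.19
  shift cm [-0.1   0.08  0.64] roll 0.05 dist 0.65
carrier_handle 0.94 [438.5 220. ] [0.642  0.3237 0.104 ]
carrier_handle 0.75 [319.  239.3] [0.5498 0.3169 0.104 ]
carrier_handle 0.74 [184.  162.4] [0.4576 0.3843 0.104 ]
rack_top 0.7 [321.5 178.3] [0.5556 0.356  0.045 ]
rack_top 0.63 [326.5 131.4] [0.5636 0.3958 0.045 ]
spare_knob 0.95 [323.8 128.2] [0.5609 0.3983 0.099 ]
```

View pics/e1.png

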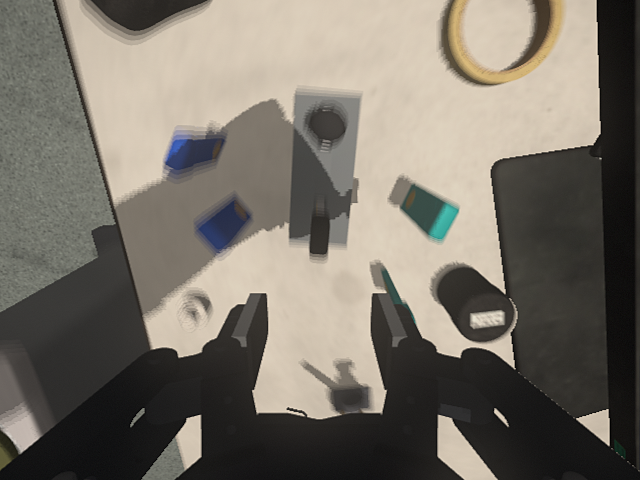

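```bash
python3 -m crank '[[0,0.07,0.5,0.05],[0,0.07,2,0.05],[0,0.07,4,0.05]]' 0.5
python3 - <<'E'
from h import *
go((.5502,.3188,.104),-8.2)
cv2.imwrite("pics/e2.png",read_camera("wrist"))
E
```

```text
time: 6.75
ee_pos: [0.55, 0.3179, 0.1951]
ee_rot: [-0.0, 0.753, 0.658, -0.002]
wrist_force: [-0.3, -0.4, -0.0]
opening: 0.494
t 6.75 pos [0.55   0.3179 0.1951] yang -7.69 tilt [-0.0034 -0.0019] F [-0.3 -0.4 -0. ] open 0.494 q6 2.23
  shift cm [0.11 0.03 9.11] roll 0.009 dist 9.11
```

View pics/e2.png

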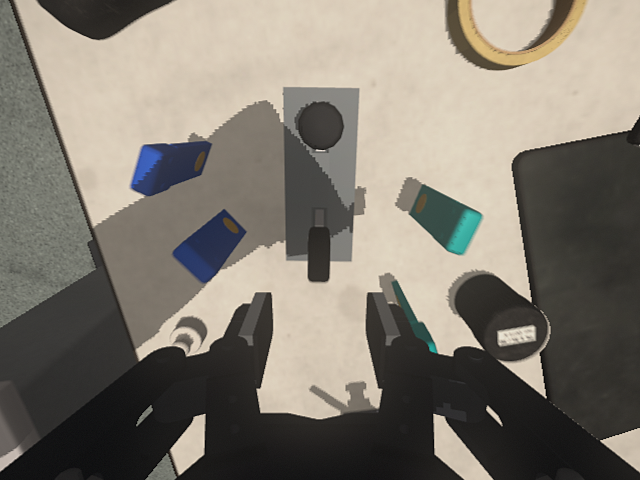

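```bash
python3 -m crank '[[0.1,0.03,3,0.009],[0.1,0.03,6,0.009],[0.1,0.03,8.5,0.009],[0.1,0.03,9.1,0.009],[0.1,0.03,9.1,0.009]]'
python3 -m crank '[[0,0,0,0],[0,0,0,0],[0,0,0,0],[0,0,0,0]]' 1
python3 - <<'E'
from h import *
go((.5502,.3188,.104),-8.2)
cv2.imwrite("pics/e3.png",read_camera("wrist"))
E
```

```text
time: 7.42
ee_pos: [0.5482, 0.3172, 0.1008]
ee_rot: [-0.001, 0.756, 0.655, -0.004]
wrist_force: [-0.1, 0.3, 1.5]
opening: 0.497
time: 7.92
ee_pos: [0.5492, 0.3176, 0.1022]
ee_rot: [-0.0, 0.756, 0.655, -0.003]
wrist_force: [0.3, -0.5, 6.1]
opening: 0.157
t 7.92 pos [0.5492 0.3176 0.1022] yang -8.2 tilt [-0.0055 -0.0037] F [ 0.3 -0.5  6.1] open 0.157 q6 2.24
  shift cm [ 0.13  0.08 -0.18] roll -0.0 dist 0.24
```

View pics/e3.png

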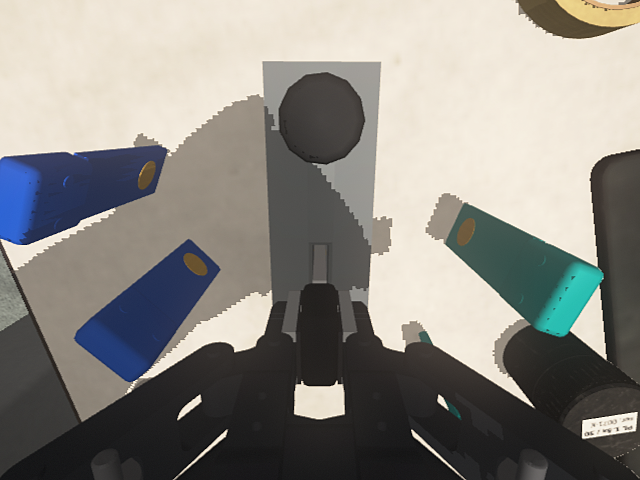

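```bash
python3 -m crank '[[0.05,0,-1,0],[0.05,0,-2.5,0],[0.05,0,-4.5,0],[0.05,0,-7.5,0],[0.05,0,-11,0]]'
python3 -m crank '[[0,0,-3,0],[0,0,-4,0],[0,0,-4,0]]'
python3 - <<'E'
from h import *
go((.5747,-.0653,.256),1.4)
cv2.imwrite("pics/f1.png",read_camera("wrist"));cv2.imwrite("pics/f2.png",read_camera("scene"))
E
```

```text
time: 8.6
ee_pos: [0.5494, 0.3184, 0.2134]
ee_rot: [-0.001, 0.756, 0.655, -0.004]
wrist_force: [-0.2, 0.6, -1.0]
opening: 0.16
time: 8.98
ee_pos: [0.5498, 0.3187, 0.2539]
ee_rot: [-0.001, 0.756, 0.655, -0.003]
wrist_force: [0.0, 0.9, -1.5]
opening: 0.153
t 8.97 pos [0.5498 0.3187 0.2539] yang -8.19 tilt [-0.0056 -0.0034] F [ 0.   0.9 -1.5] open 0.153 q6 2.24
  shift cm [-37.65   7.93  -0.1 ] roll -0.167 dist 38.48
```

View pics/f1.png

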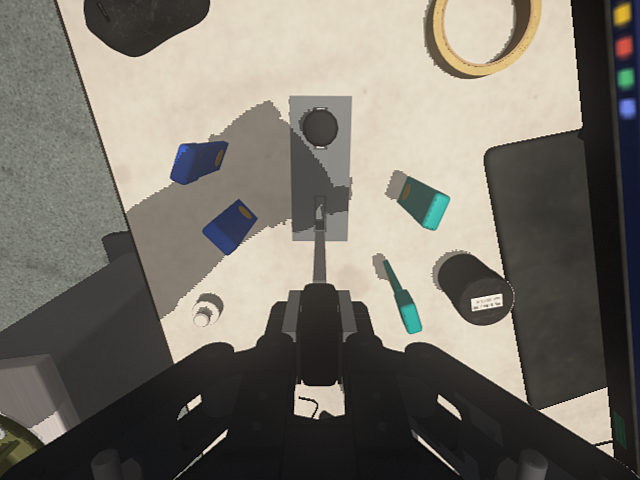

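View pics/f2.png

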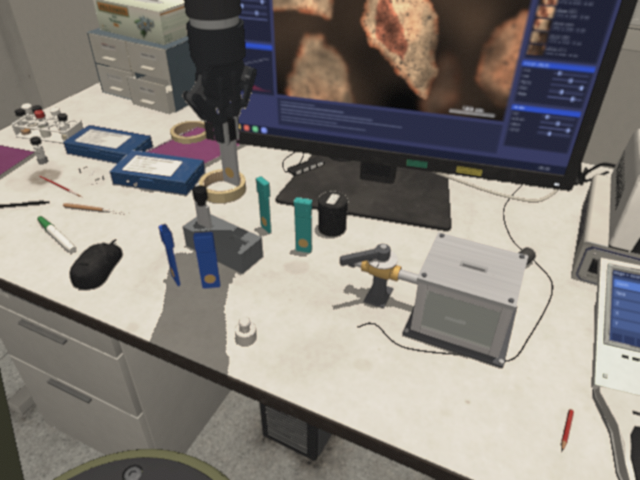

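```bash
python3 -m crank '[[-4,0.8,0,0],[-9,1.9,0,0],[-14,2.9,0,0],[-19,4.0,0,-0.08],[-24,5.0,0,-0.16]]'
python3 -c "
from h import *
go((.5747,-.0653,.256),1.4)"
```

```text
time: 9.7
ee_pos: [0.5634, 0.0718, 0.2515]
ee_rot: [-0.002, 0.7, 0.714, -0.006]
wrist_force: [0.8, 0.1, -1.3]
opening: 0.161
t 9.7 pos [0.5634 0.0718 0.2515] yang 1.13 tilt [-0.0107 -0.0053] F [ 0.8  0.1 -1.3] open 0.161 q6 1.68
  shift cm [-13.73   0.86  -0.39] roll -0.005 dist 13.76
```

```bash
python3 -m crank '[[-4,0.25,0,0],[-8,0.5,0,0],[-12,0.75,-0.3,-0.005],[-13.73,0.86,-0.3,-0.005],[-13.73,0.86,-0.3,-0.005]]'
python3 - <<'E'
from h import *
go((.5747,-.0653,.256),1.4)
p=camera_params("wrist")
w=read_camera("wrist");cv2.imwrite("pics/g1.png",w);t=read_camera("top");cv2.imwrite("pics/g2.png",t);s=read_camera("scene");cv2.imwrite("pics/g3.png",cv2.resize(s[80:380,300:600],None,fx=2,fy=2,interpolation=cv2.INTER_CUBIC))
for n in ["wrist","scene","top"]:
  for k in["carrier","carrier_handle","slot"]:
    for r in landmark_of(n,k)[:2]: print(n,k,round(r["conf"],2),np.round(r["point"],1),np.round(on_plane(n,r["point"],dict(carrier=.16,carrier_handle=.256,slot=.115)[k]),4))
E
```

```text
time: 10.32
ee_pos: [0.5742, -0.0658, 0.254]
ee_rot: [-0.003, 0.699, 0.715, -0.006]
wrist_force: [-0.2, 0.3, -2.4]
opening: 0.162
t 10.32 pos [ 0.5742 -0.0658  0.254 ] yang 1.32 tilt [-0.0124 -0.0047] F [-0.2  0.3 -2.4] open 0.162 q6 1.44
  shift cm [ 0.05  0.04 -0.2 ] roll -0.001 dist 0.21
wrist carrier 0.58 [319.2 249.8] [ 0.5739 -0.0634  0.16  ]
wrist carrier_handle 0.9 [319.1 332.6] [ 0.575  -0.0656  0.256 ]
wrist carrier_handle 0.59 [320.2 204.6] [ 0.5741 -0.0127  0.256 ]
wrist slot 0.89 [317.2 233.6] [ 0.5721 -0.0658  0.115 ]
scene carrier 0.98 [177.1 281.2] [0.3276 0.2571 0.16  ]
scene carrier 0.95 [479.2 243.9] [ 0.5672 -0.0661  0.16  ]
scene carrier_handle 0.9 [166.2 234.3] [0.3067 0.237  0.256 ]
scene carrier_handle 0.83 [488.5 183. ] [ 0.5679 -0.06    0.256 ]
scene slot 0.85 [472.7 263.7] [ 0.5774 -0.0629  0.115 ]
top carrier 0.81 [278.3 223.9] [0.5814 0.2276 0.16  ]
top carrier 0.77 [435.  225.3] [ 0.5779 -0.0592  0.16  ]
top carrier_handle 0.72 [449.3 213.5] [ 0.5776 -0.0616  0.256 ]
top carrier_handle 0.7 [231.1 290.9] [0.4509 0.2969 0.256 ]
top slot 0.92 [434.2 231.3] [ 0.5757 -0.0676  0.115 ]
```

View pics/g1.png

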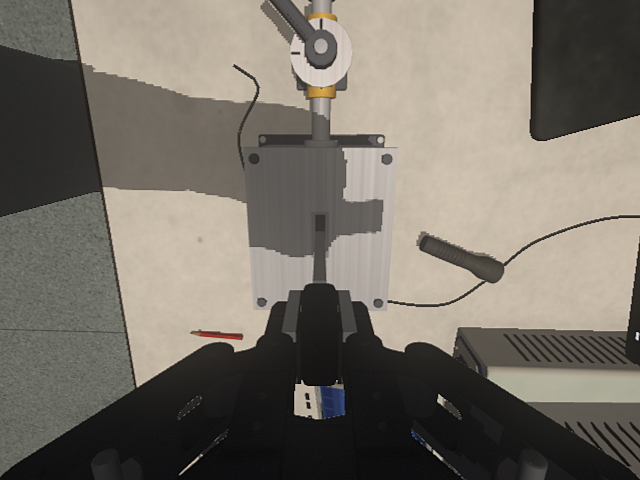

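View pics/g3.png

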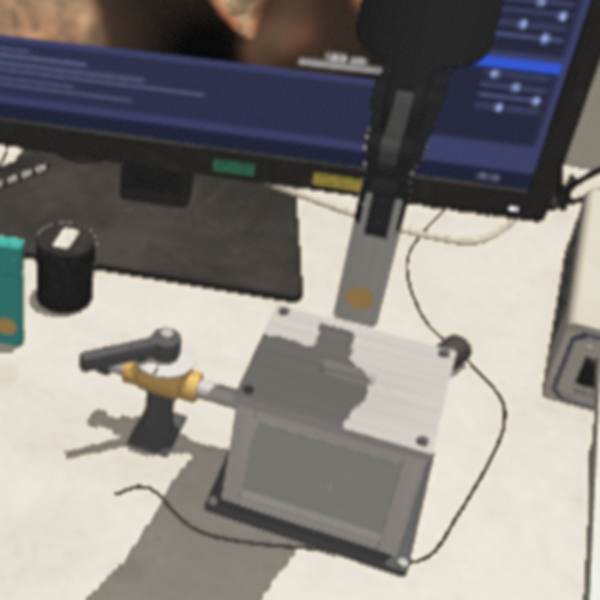

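View pics/g2.png

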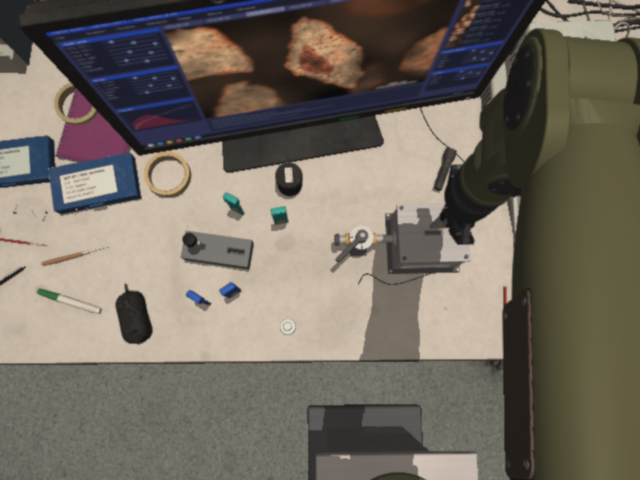

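```bash
python3 -m crank '[[0.05,0.1,1,0],[0.05,0.1,2.5,0],[0.05,0.1,3.5,0],[0.05,0.1,3.5,0]]'
python3 - <<'E'
from h import *
go((.5747,-.0653,.256),1.4)
p=camera_params("wrist");np.save("p.npy",p,allow_pickle=True)
w=read_camera("wrist");cv2.imwrite("pics/h1.png",w);cv2.imwrite("pics/h1z.png",cv2.resize(w[150:300,220:420],None,fx=4,fy=4,interpolation=cv2.INTER_CUBIC))
s=read_camera("scene");cv2.imwrite("pics/h3.png",cv2.resize(s[180:300,400:560],None,fx=5,fy=5,interpolation=cv2.INTER_CUBIC))
E
```

```text
time: 11.42
ee_pos: [0.5744, -0.0646, 0.2186]
ee_rot: [-0.003, 0.698, 0.716, -0.006]
wrist_force: [0.2, -0.7, -0.7]
opening: 0.155
t 11.43 pos [ 0.5744 -0.0646  0.2186] yang 1.43 tilt [-0.0132 -0.005 ] F [ 0.2 -0.7 -0.7] open 0.155 q6 1.44
  shift cm [-0.08 -0.02 -3.74] roll 0.001 dist 3.74
```

View pics/h1z.png

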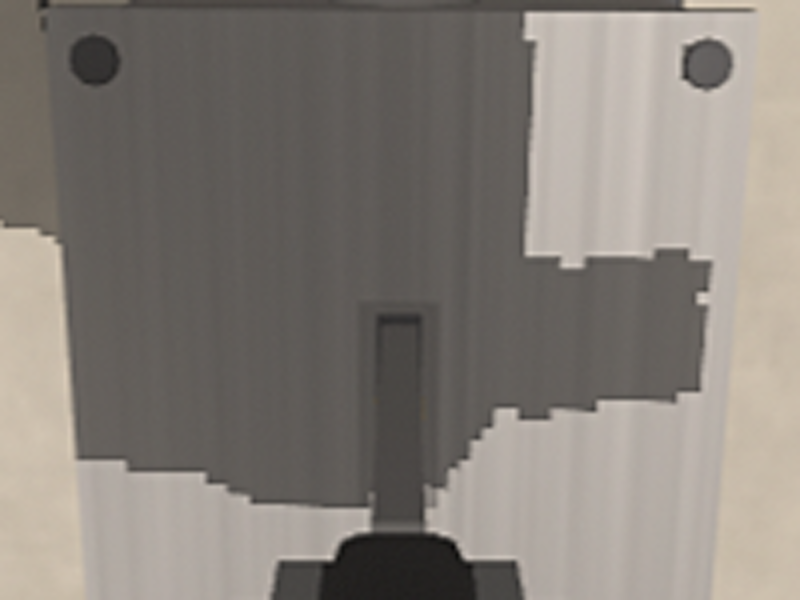

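View pics/h3.png

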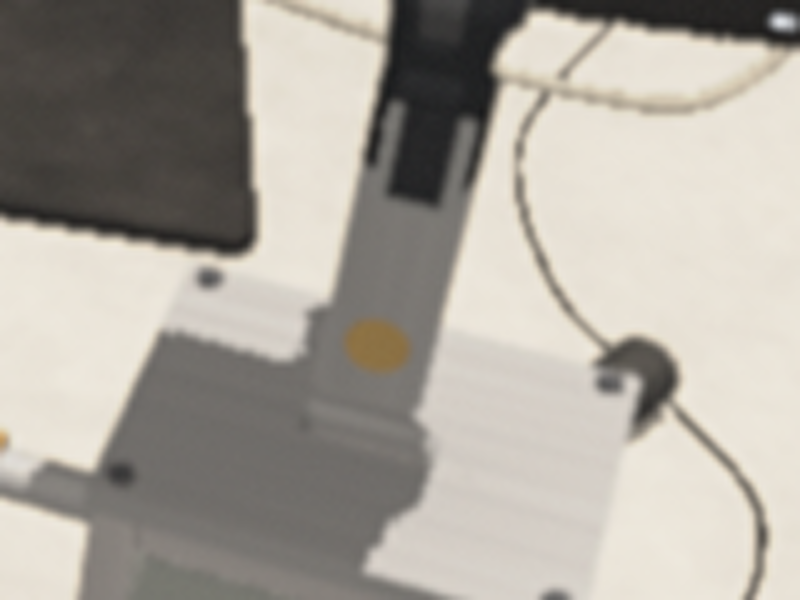

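```bash
python3 - <<'E'
from h import *
p=np.load("p.npy",allow_pickle=True).item()
f=lambda u,v,z:np.round(on_plane("wrist",(220+u/4-.375,150+v/4-.375),z,p),4)
print("chamfer far corners",f(360,303,.115),f(438,303,.115),"inner",f(377,316,.112),f(421,316,.112))
print("screws",f(95,60,.118),f(707,62,.118))
for z in(.122,.125,.128): print("blade end",z,f(377,324,z),f(421,324,z))
# predicted blade bottom corners
s=observe();w,x,y,zz=s["ee_rot"];R=Ro.from_quat([x,y,zz,w]).as_matrix()
for dx in(-.015,-.0135,.0135): 
  for dy in(-.003,-.002,.002,.003):
    X=s["ee_pos"]+R@np.array([dx,dy,.0942 if abs(dx)<.014 else .0912]);u=proj("wrist",X,p);print(dx,dy,np.round(X,4),np.round((u-[220,150]+.375)*4))
E
```

```text
chamfer far corners [ 0.5666 -0.0497  0.115 ] [ 0.5799 -0.0493  0.115 ] inner [ 0.5695 -0.0528  0.112 ] [ 0.5771 -0.0526  0.112 ]
screws [ 0.5238 -0.0099  0.118 ] [ 0.6211 -0.0078  0.118 ]
blade end 0.122 [ 0.5697 -0.0513  0.122 ] [ 0.577  -0.0511  0.122 ]
blade end 0.125 [ 0.5698 -0.0505  0.125 ] [ 0.577  -0.0503  0.125 ]
blade end 0.128 [ 0.5698 -0.0496  0.128 ] [ 0.5769 -0.0494  0.128 ]
-0.015 -0.003 [ 0.5717 -0.0803  0.1289] [384. 502.]
-0.015 -0.002 [ 0.5727 -0.0802  0.1289] [390. 502.]
-0.015 0.002 [ 0.5767 -0.0801  0.1289] [414. 502.]
-0.015 0.003 [ 0.5777 -0.0801  0.1289] [420. 502.]
-0.0135 -0.003 [ 0.5716 -0.0788  0.1259] [385. 487.]
-0.0135 -0.002 [ 0.5726 -0.0788  0.1259] [390. 487.]
-0.0135 0.002 [ 0.5766 -0.0787  0.1259] [414. 487.]
-0.0135 0.003 [ 0.5776 -0.0786  0.1259] [420. 487.]
0.0135 -0.003 [ 0.5709 -0.0518  0.1258] [384. 333.]
0.0135 -0.002 [ 0.5719 -0.0518  0.1258] [390. 333.]
0.0135 0.002 [ 0.5759 -0.0517  0.1257] [415. 333.]
0.0135 0.003 [ 0.5769 -0.0516  0.1257] [421. 333.]
```

```bash
python3 -c "
import cv2
w=cv2.imread('pics/h1.png');a=cv2.resize(w[215:300,285:355],None,fx=8,fy=7,interpolation=cv2.INTER_NEAREST)
a=cv2.convertScaleAbs(a,alpha=1.8);cv2.imwrite('pics/h4.png',a)"
```

```text
(no output)
```

View pics/h4.png

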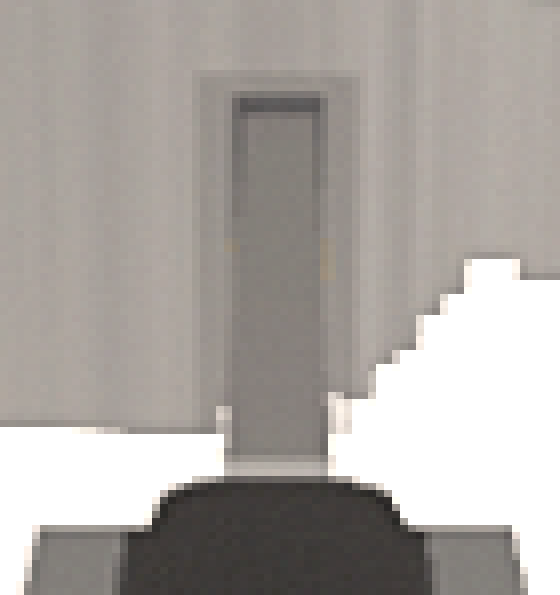

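```bash
python3 -c "
from h import *
s=read_camera('scene');cv2.imwrite('pics/i0.png',s)
a=s[215:285,435:515];a=cv2.convertScaleAbs(cv2.resize(a,None,fx=8,fy=8,interpolation=cv2.INTER_CUBIC),alpha=1.5);cv2.imwrite('pics/i1.png',a)
t=read_camera('top');a=t[205:260,395:475];a=cv2.convertScaleAbs(cv2.resize(a,None,fx=8,fy=8,interpolation=cv2.INTER_CUBIC),alpha=1.5);cv2.imwrite('pics/i2.png',a)"
```

```text
(no output)
```

View pics/i1.png

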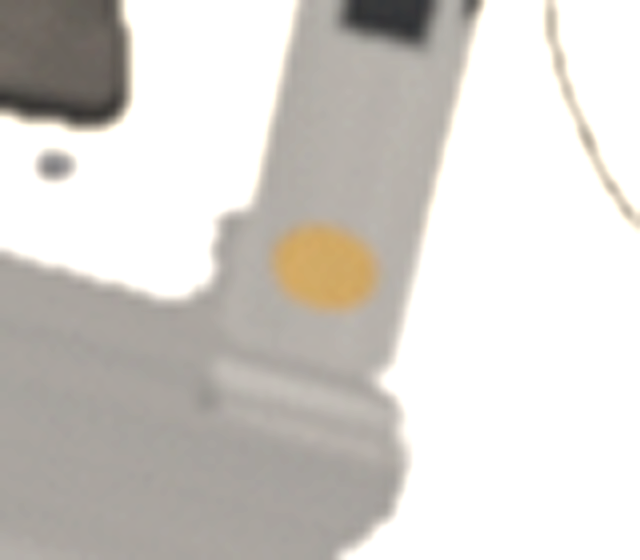

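View pics/i2.png

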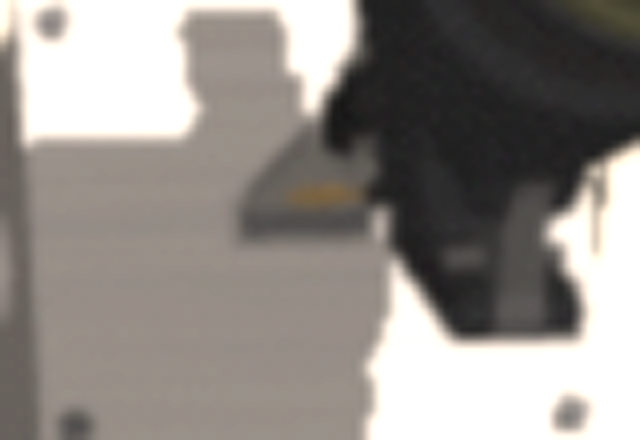

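```bash
cat > ov.py <<'E'
from h import *
import sys
# slot (sx,sy), carrier-offset in tool x (ox mm), oz
def ov(cam,img,crop,f,slot,ox,oy,out,p=None,zoff=.0942):
    a=img[crop[1]:crop[3],crop[0]:crop[2]];a=cv2.convertScaleAbs(cv2.resize(a,None,fx=f,fy=f,interpolation=cv2.INTER_CUBIC),alpha=1.4)
    T=lambda X:tuple(int(round(v)) for v in ((proj(cam,X,p)-[crop[0],crop[1]]+.5)*f-.5))
    yw=np.radians(1.4);B=np.array([[np.cos(yw),-np.sin(yw)],[np.sin(yw),np.cos(yw)]])
    def poly(c,col,closed=True):
        cv2.polylines(a,[np.array([T(X) for X in c])],closed,col,1)
    for hx,hy,z,col in((.007,.019,.115,(0,0,255)),(.004,.016,.112,(0,255,255))):
        poly([np.append(np.array(slot)+B@np.array([i*hx,j*hy]),z) for i,j in((1,1),(1,-1),(-1,-1),(-1,1))],col)
    s=observe();w,x,y,zz=s["ee_rot"];R=Ro.from_quat([x,y,zz,w]).as_matrix()
    for hx,hy,z,col in((.0135,.002,zoff,(0,255,0)),(.015,.003,zoff-.003,(255,0,255)),(.015,.003,zoff-.08,(255,0,0))):
        poly([s["ee_pos"]+R@np.array([ox+i*hx,oy+j*hy,z]) for i,j in((1,1),(1,-1),(-1,-1),(-1,1))],col)
    cv2.imwrite(out,a)
E
python3 - <<'E'
from ov import *
p=np.load("p.npy",allow_pickle=True).item()
S=(.5747,-.0655)
sc=cv2.imread("pics/i0.png")
ov("scene",sc,(435,205,515,280),7,S,0,0,"pics/j1.png")
ov("wrist",cv2.imread("pics/h1.png"),(280,205,360,305),6,S,0,0,"pics/j2.png",p)
t=read_camera("top")
ov("top",t,(395,205,475,260),7,S,0,0,"pics/j3.png")
ims=[cv2.imread(f"pics/j{i}.png") for i in (1,3)]
cv2.imwrite("pics/j13.png",np.vstack([i[:, :560] for i in ims])[:600] if False else np.vstack(ims))
E
```

```text
(no output)
```

View pics/j1.png

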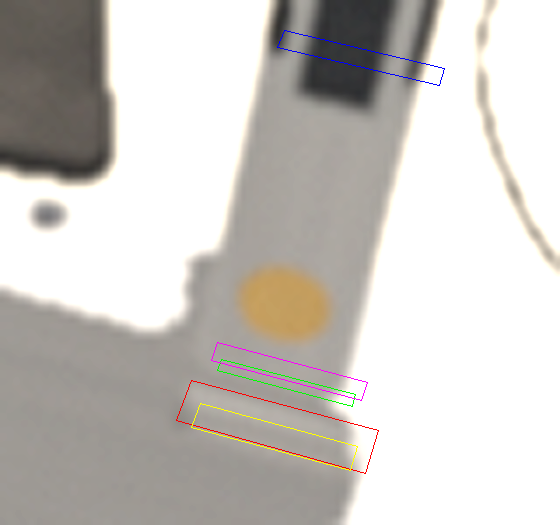

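View pics/j2.png

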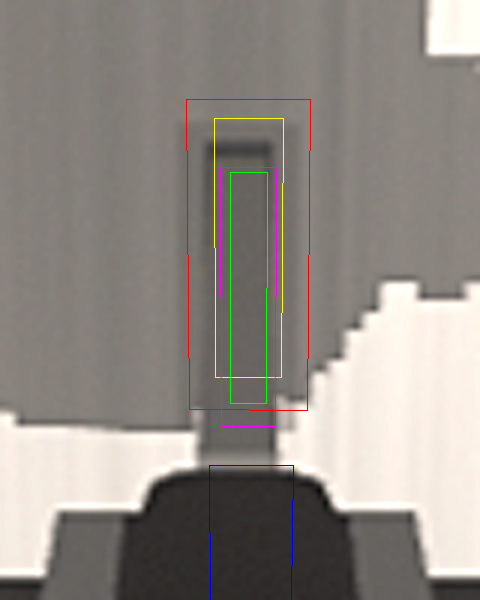

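View pics/j3.png

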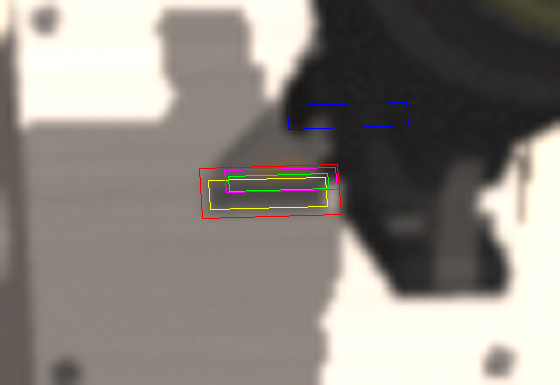

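```bash
python3 -m crank '[[-0.2,0,0,0],[-0.35,0,0,0],[-0.35,0,0,0],[-0.35,0,0,0]]'
python3 - <<'E'
from ov import *
go((.5747,-.068,.2186),1.4)
p=camera_params("wrist");w=read_camera("wrist");cv2.imwrite("pics/k0.png",w)
S=(.5747,-.0655)
ov("wrist",w,(280,205,360,305),6,S,0,0,"pics/k1.png",p)
ov("scene",read_camera("scene"),(435,205,515,280),7,S,.0027,0,"pics/k2.png")
a=cv2.resize(w[215:300,285:355],None,fx=8,fy=7,interpolation=cv2.INTER_NEAREST)
cv2.imwrite('pics/k4.png',cv2.convertScaleAbs(a,alpha=1.8))
E
```

```text
time: 12.18
ee_pos: [0.5758, -0.0683, 0.2207]
ee_rot: [-0.002, 0.698, 0.716, -0.005]
wrist_force: [-0.3, -0.0, -1.2]
opening: 0.159
t 12.18 pos [ 0.5758 -0.0683  0.2207] yang 1.43 tilt [-0.0097 -0.0054] F [-0.3 -0.  -1.2] open 0.159 q6 1.43
  shift cm [ 0.03 -0.11  0.21] roll 0.001 dist 0.24
```

View pics/k4.png

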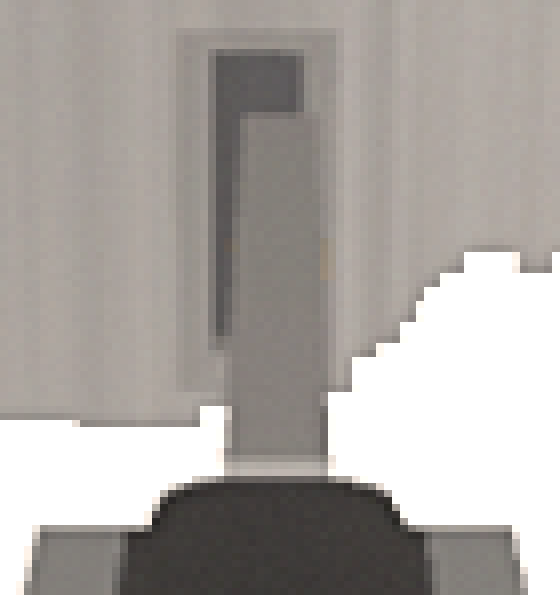

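View pics/k2.png

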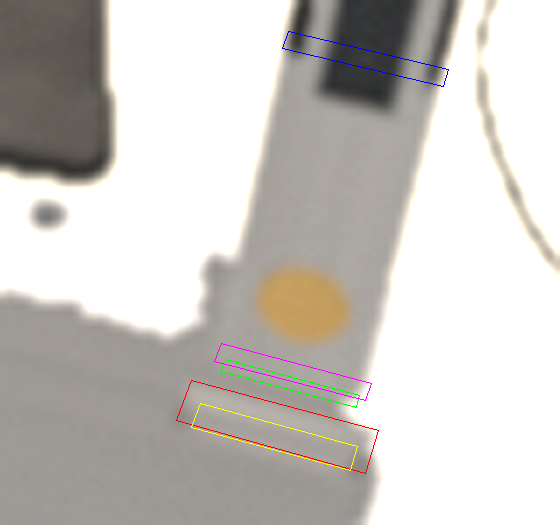

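```bash
python3 -m crank '[[0,-0.15,0,0],[0,-0.15,0.3,0],[0,-0.15,0.6,0],[0,-0.15,0.6,0]]'
python3 - <<'E'
from ov import *
go((.5747,-.068,.2186),1.4)
w=read_camera("wrist");cv2.imwrite("pics/l0.png",w)
a=cv2.resize(w[215:300,285:355],None,fx=8,fy=7,interpolation=cv2.INTER_NEAREST)
cv2.imwrite('pics/l4.png',cv2.convertScaleAbs(a,alpha=1.8))
E
```

```text
time: 12.78
ee_pos: [0.574, -0.0683, 0.2142]
ee_rot: [-0.002, 0.698, 0.716, -0.006]
wrist_force: [-0.2, 0.5, -1.1]
opening: 0.157
t 12.78 pos [ 0.574  -0.0683  0.2142] yang 1.44 tilt [-0.0104 -0.0053] F [-0.2  0.5 -1.1] open 0.157 q6 1.43
  shift cm [ 0.02  0.07 -0.44] roll 0.001 dist 0.44
```

View pics/l4.png

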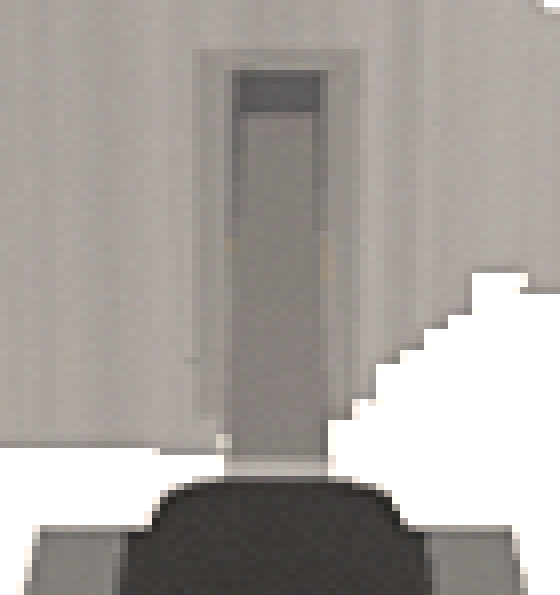

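```bash
python3 -m crank '[[0,0,0.4,0],[0,0,0.8,0],[0,0,1.2,0],[0,0,1.6,0],[0,0,1.6,0]]'
python3 - <<'E'
from ov import *
go((.5747,-.068,.151),1.4)
w=read_camera("wrist")
a=cv2.resize(w[215:300,285:355],None,fx=8,fy=7,interpolation=cv2.INTER_NEAREST)
cv2.imwrite('pics/m4.png',cv2.convertScaleAbs(a,alpha=1.8))
E
```

```text
time: 13.45
ee_pos: [0.5736, -0.0683, 0.1979]
ee_rot: [-0.002, 0.698, 0.716, -0.006]
wrist_force: [-0.0, -0.5, -0.9]
opening: 0.153
t 13.45 pos [ 0.5736 -0.0683  0.1979] yang 1.44 tilt [-0.0109 -0.0052] F [-0.  -0.5 -0.9] open 0.153 q6 1.43
  shift cm [0.05 0.16 4.69] roll 0.001 dist 4.7
```

View pics/m4.png

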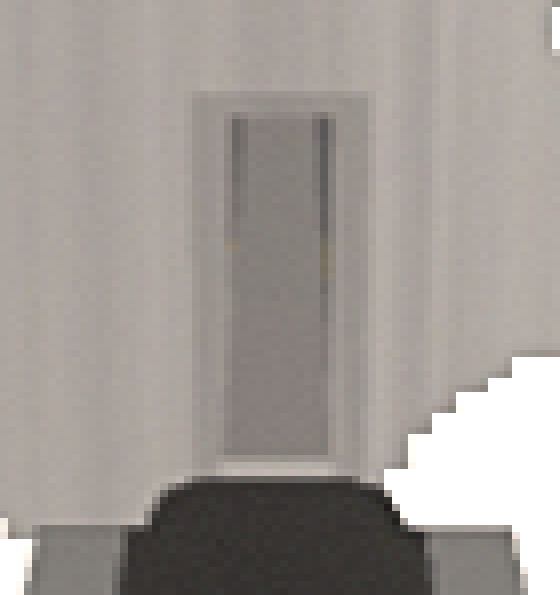

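```bash
python3 -m crank '[[-0.07,0.02,0,0],[-0.07,0.02,0.6,0],[-0.07,0.02,1.2,0],[-0.07,0.02,1.8,0],[-0.07,0.02,1.8,0]]'
python3 - <<'E'
from ov import *
go((.5747,-.068,.151),1.4)
w=read_camera("wrist")
a=cv2.resize(w[215:300,285:355],None,fx=8,fy=7,interpolation=cv2.INTER_NEAREST)
cv2.imwrite('pics/n4.png',cv2.convertScaleAbs(a,alpha=1.8))
E
```

```text
time: 14.12
ee_pos: [0.5733, -0.0691, 0.1794]
ee_rot: [-0.002, 0.698, 0.716, -0.006]
wrist_force: [0.5, 1.2, -1.4]
opening: 0.16
t 14.12 pos [ 0.5733 -0.0691  0.1794] yang 1.44 tilt [-0.0119 -0.0052] F [ 0.5  1.2 -1.4] open 0.16 q6 1.43
  shift cm [0.12 0.18 2.83] roll 0.001 dist 2.84
```

View pics/n4.png

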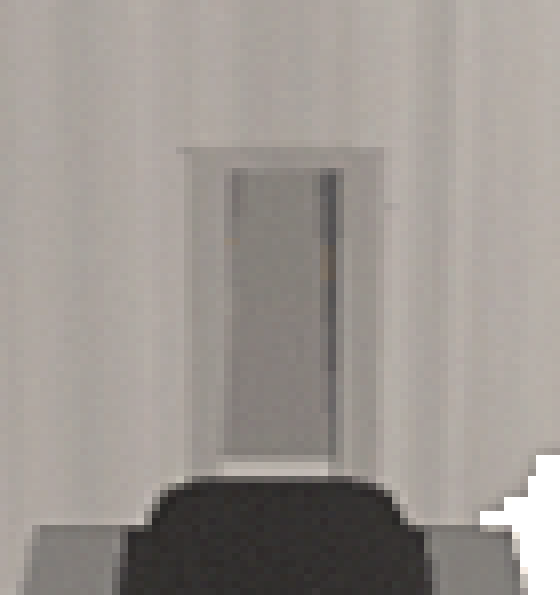

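```bash
python3 -m crank '[[-0.06,0.08,0,0],[-0.06,0.08,0,0],[-0.06,0.08,0,0]]'
python3 - <<'E'
from ov import *
go((.5747,-.068,.151),1.4)
w=read_camera("wrist")
a=cv2.resize(w[215:300,285:355],None,fx=8,fy=7,interpolation=cv2.INTER_NEAREST)
cv2.imwrite('pics/o4.png',cv2.convertScaleAbs(a,alpha=1.8))
for i in range(3): read_camera("top");print(np.round(observe()["wrist_force"],1))
E
```

```text
time: 14.55
ee_pos: [0.5742, -0.0693, 0.1798]
ee_rot: [-0.003, 0.698, 0.716, -0.006]
wrist_force: [-2.4, 3.2, -1.2]
opening: 0.155
t 14.55 pos [ 0.5742 -0.0693  0.1798] yang 1.45 tilt [-0.0116 -0.0044] F [-2.4  3.2 -1.2] open 0.155 q6 1.43
  shift cm [0.14 0.09 2.88] roll 0.001 dist 2.88
[-0.9  3.5 -0.7]
[-2.1  3.6 -0.5]
[-1.2  3.1 -0.8]
```

View pics/o4.png

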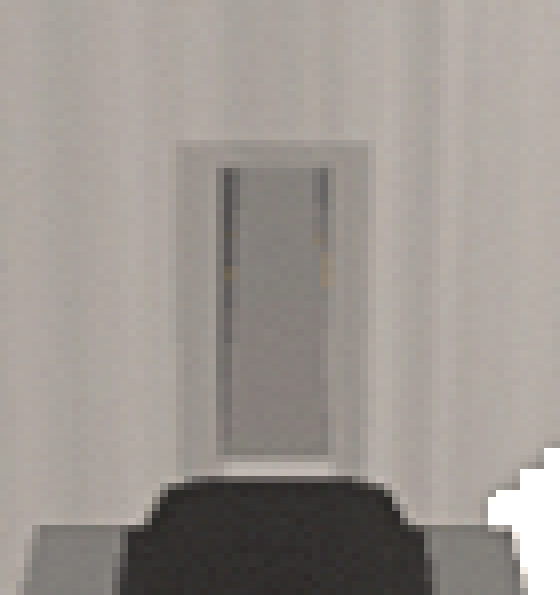

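```bash
python3 -m crank '[[0.12,-0.04,0,0],[0.12,-0.04,0.6,0],[0.12,-0.04,1.2,0],[0.12,-0.04,1.8,0],[0.12,-0.04,1.8,0]]'
python3 - <<'E'
from ov import *
go((.5747,-.068,.151),1.4)
w=read_camera("wrist")
a=cv2.resize(w[215:300,285:355],None,fx=8,fy=7,interpolation=cv2.INTER_NEAREST)
cv2.imwrite('pics/q4.png',cv2.convertScaleAbs(a,alpha=1.8))
for i in range(3): read_camera("top");print(np.round(observe()["wrist_force"],1))
E
```

```text
time: 15.38
ee_pos: [0.5731, -0.0683, 0.161]
ee_rot: [-0.003, 0.698, 0.716, -0.006]
wrist_force: [-0.3, 0.1, -0.5]
opening: 0.159
t 15.38 pos [ 0.5731 -0.0683  0.161 ] yang 1.45 tilt [-0.0128 -0.0045] F [-0.3  0.1 -0.5] open 0.159 q6 1.43
  shift cm [0.03 0.18 1.  ] roll 0.001 dist 1.01
[ 0.6 -0.5 -2.7]
[-0.3  0.3 -0.5]
[-0.2  0.4 -1.3]
```

View pics/q4.png

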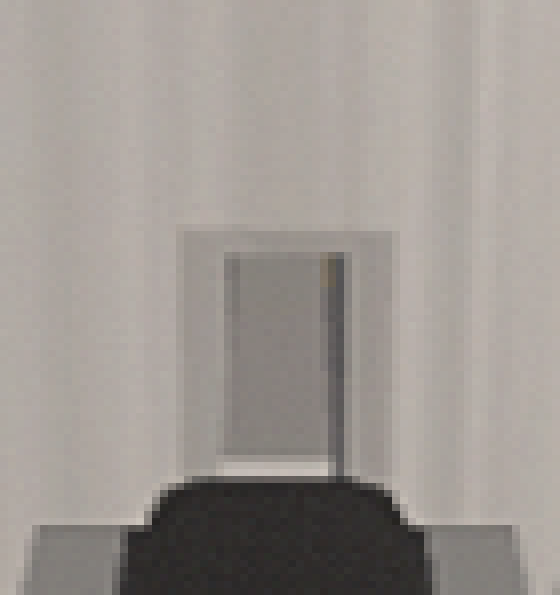

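```bash
python3 -m crank '[[0,0.05,0,0],[0,0.05,0.5,0],[0,0.06,1,0],[0,0.06,1,0],[0,0.06,1,0]]'
python3 - <<'E'
from ov import *
go((.5747,-.068,.151),1.4)
w=read_camera("wrist");cv2.imwrite("pics/r0.png",w)
a=cv2.resize(w[230:300,285:355],None,fx=8,fy=8,interpolation=cv2.INTER_NEAREST)
cv2.imwrite('pics/r4.png',cv2.convertScaleAbs(a,alpha=1.8))
s=read_camera("scene");cv2.imwrite("pics/r3.png",cv2.resize(s[150:370,320:560],None,fx=2.7,fy=2.7,interpolation=cv2.INTER_CUBIC))
t=read_camera("top");cv2.imwrite("pics/r2.png",t)
for i in range(3): read_camera("top");print(np.round(observe()["wrist_force"],1),np.abs(observe()["dq"]).max())
E
```

```text
time: 16.2
ee_pos: [0.5743, -0.0683, 0.1519]
ee_rot: [-0.002, 0.698, 0.716, -0.006]
wrist_force: [-0.7, -0.7, -1.4]
opening: 0.156
t 16.2 pos [ 0.5743 -0.0683  0.1519] yang 1.45 tilt [-0.0113 -0.0046] F [-0.7 -0.7 -1.4] open 0.156 q6 1.43
  shift cm [0.03 0.05 0.09] roll 0.001 dist 0.1
[-0.7  0.8 -1.2] 0.002831264856647541
[ 0.1  0.2 -1.5] 0.0016760565257398852
[ 0.   0.4 -0.5] 0.0017529740141760772
```

View pics/r4.png

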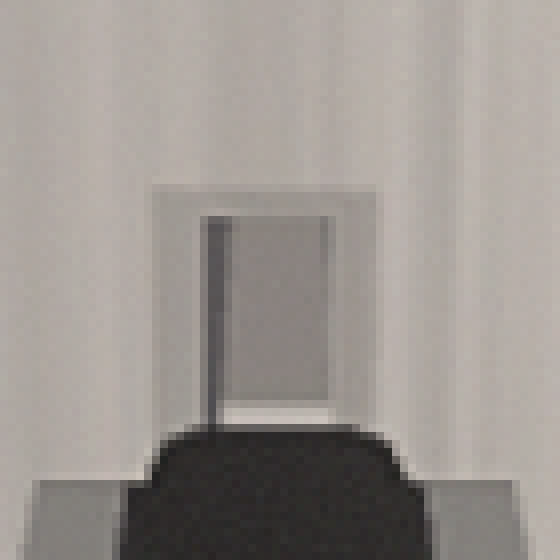

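View pics/r3.png

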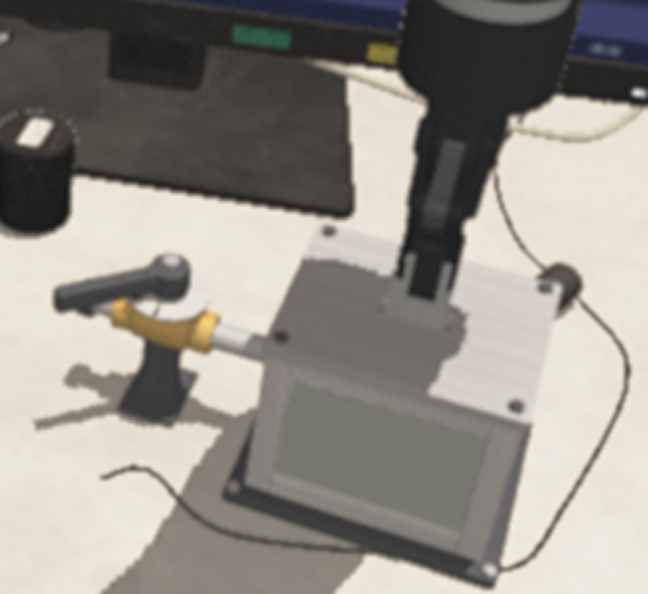

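View pics/r2.png

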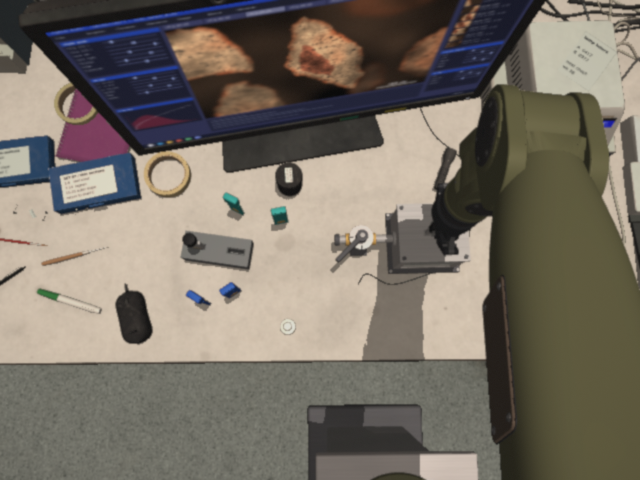

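View pics/r0.png

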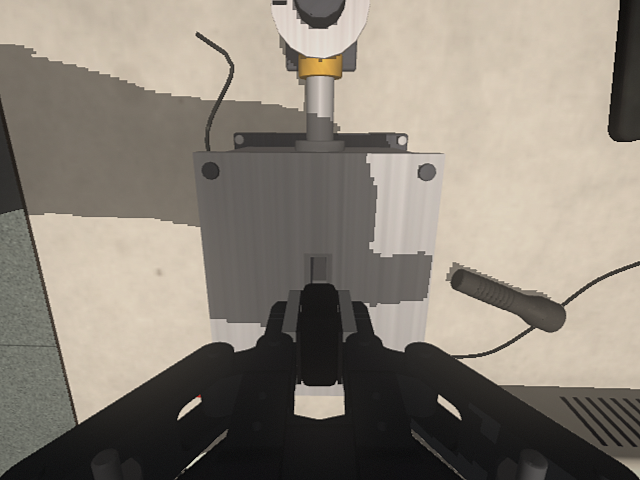

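```bash
python3 -m crank '[[0,-0.04,0,0],[0,-0.04,0,0],[0,-0.04,0,0],[0,-0.04,0,0]]'
python3 - <<'E'
from ov import *
t=read_camera("top");a=t[220:280,320:385]
cv2.imwrite("pics/s1.png",cv2.resize(a,None,fx=8,fy=8,interpolation=cv2.INTER_CUBIC))
w=read_camera("wrist");a=cv2.resize(w[230:300,285:355],None,fx=8,fy=8,interpolation=cv2.INTER_NEAREST)
cv2.imwrite('pics/s4.png',cv2.convertScaleAbs(a,alpha=1.8))
for i in range(3): read_camera("top");print(np.round(observe()["wrist_force"],1))
go((.5747,-.068,.151),1.4)
E
```

```text
time: 17.0
ee_pos: [0.5739, -0.0683, 0.1521]
ee_rot: [-0.002, 0.698, 0.716, -0.005]
wrist_force: [-0.3, 0.1, -1.4]
opening: 0.154
[-0.2  0.5 -0.9]
[-0.   0.1 -0.2]
[-0.3 -0.2 -0.8]
t 17.25 pos [ 0.5739 -0.0683  0.1521] yang 1.45 tilt [-0.011  -0.0046] F [-0.3 -0.2 -0.8] open 0.158 q6 1.43
  shift cm [0.03 0.08 0.11] roll 0.001 dist 0.14
```

View pics/s1.png

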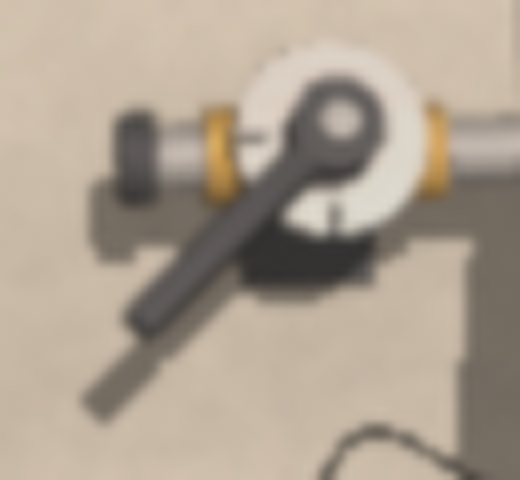

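View pics/s4.png

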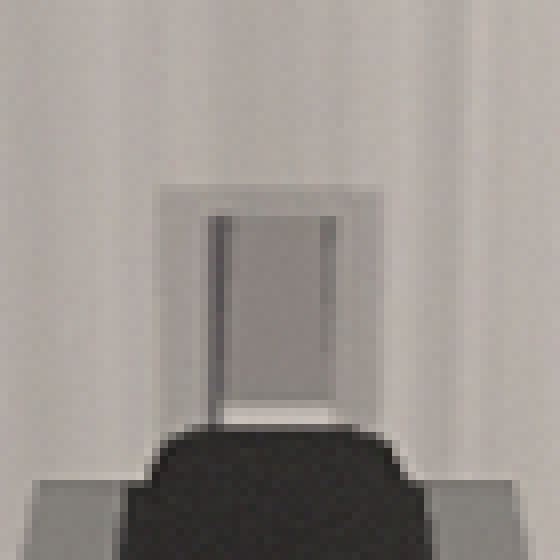

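```bash
python3 -c "
from h import *
o=observe();hand_in();print(o['time'],o['opening'])"
```

```text
the job is handed in; nothing more can be done
17.25 0.15781387111224887
```

I set the valve half open, put the carrier's blade through the slot and handed the job in at 17.25 s, still holding it. No verdict was reported, so what follows is my own last checks.

- **Valve:** the lever reads about 44 to 45 degrees in the top picture and covers the half tick. I gripped it, turned it along its arc and released it.
- **Carrier:** I took the black one with the rectangular handle from the right-hand pocket. Its blade end should be about 57 mm below the roof top, worked out from the tool height and the grip offset. That leaves the handle about 23 mm above the roof. The tool tilts about 0.012 rad.
- **Slot:** the last wrist picture shows a gap on both faces of the blade, and the wrist force was within about 1.5 N, which is noise. The end gaps along the slot could not be seen. I centred the blade that way from a light contact of about 3 N on one end, then backed off.
- **Grip:** the gripper is closed on the handle at an opening of 0.158, about 13 mm.
- **Others:** in the last full top picture the spare, can, weight and blue and turquoise look-alikes stand where they started.

**Disagreement between cameras:** the wrist camera put the slot and screws about 2 to 3 mm off the top and scene views. The carrier also sat about 3 mm off centre in the grip along its width. I corrected for both with wrist pictures that showed blade and slot together.

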